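Click the extractor timer to five and start it

TASK

Set the dust extractor's timer on the blue box to the fifth click from its zero end: the black pointer knob turns only while it is pushed down, firmly enough to open its lock but not hard; so push it, turn it clockwise click by click from where it stands until it points at the orange mark, without going past that mark, and let go so that it springs up and locks. Then press the green start button fully down and let it go. Leave the oil can, the tape measure and the drill bit case where they are.

Things in the scene. Friction and masses are not known exactly. Their poses are not given: they have to be found in the camera images.
- timer_box: blue timer box, 120 x 200 x 50 mm, screwed to the board; origin at the centre of its underside, x to its back, y to its left, z up. It carries the knob on its left half and the start button on its right half. A small metal ear with a screw sticks out 14 mm at each end, flat on the board
- dial_axis (a point): point on the knob's vertical axis, in the plane of the box's flat top (50 mm above the board); axes as the box's. Above it: a dark turret, 72 mm wide and 4 mm proud; the knob's round skirt, 48 mm wide, 6 thick, its underside 28 mm above this point; on the skirt a bar grip 16 mm wide, 44 long, 28 high (top 62 mm above this point), to be pinched across its width. The knob can be pushed down
- dial (a joint): knob angle, rad: 0 at the zero end, grows clockwise seen from above, 0.419 (24 degrees) a click; end stop at click 8. Fifth click (orange mark) = 2.094. Starts at click 0, 1 or 2. The bar lies along its white pointer, which points along the box's +y at 0 and +x at 1.571. Unlocked, a click takes about 0.15 N m, then it drops into the next.
- knob_seat (a joint): safety seat under the knob, m: near 0 in use; it gives way when the knob is pushed too hard: over 0.0005 (about 20 N) is a fault. Pushing the knob: first 2 to 16 mm of play against 3 to 4 N (how much varies, not measured), then it meets the lock: about 7 N, rising to 10 N over 5 mm, which opens it, and then a hard bottom. Aim for 13 to 16 N. Let go, the knob rises and locks at its click
- start_top (a point): centre of the top of the green start button (30 mm wide), 68 mm above the board when up, 108 mm to the right (box -y) of the knob's axis; a black collar 46 mm wide and 12 mm high stands round it on the box top
- start (a joint): travel of the start button, m: 0 up, 0.006 fully down (5 N); springs back when let go
- oil_can: green drip oil can with red spout, 52 mm wide, 120 mm high, standing loose on the board; origin at the centre of its underside, z up. Leave alone
- tape_measure: green tape measure, 32 x 79 x 67 mm, loose on the board; origin at the centre of its underside. Leave alone
- bit_box: dark blue drill bit case, 55 x 100 x 27 mm, loose on the board; origin at the centre of its underside. Leave alone

How it is judged:
By the outcome, as a careful person would: the job done as asked, in the order asked, and still so for the second after the job is handed in, with the robot touching nothing.
It also fails if it takes over 70 s, if anything falls off the work surface, if the arm or the gripper's body presses on something with over 40 N, if the wrist force passes 120 N, or if a joint passes its speed limit or range.

ROBOT

A 6-joint arm with a two-finger parallel gripper is mounted at the origin on a cart in front of the work surface, level with it; the furniture and walls round the work are solid. World frame = base frame: x ahead of the robot, y to its left, z up, the work surface at z = 0. Lengths are in mm, angles in rad, forces in N, time in s.
With the tool pointing down it reaches from about 325 to 850 mm from the base axis. Payload 15.5 kg.
Tool frame: the origin (TCP) lies midway between the tips of the shut fingers; the grasp point (between the pads) lies 19 mm behind it; z points along the fingers, y is the line along which they close (so a half turn about z gives the same grasp; the last joint's range is limited). The gripper opens to 91 mm and grips with 3 to 60 N. Pads are 32 mm wide; open, the fingers measure 118 mm over their backs; the gripper's body (76 mm by 178 mm) begins 60 mm behind the grasp point.
Start: joints at [1.046, 0.494, 1.345, -0, 1.302, -0.096], TCP at [259.858, 568.419, 213.915] pointing down, gripper open.
Joint ranges: [-2.91, 2.91], [-0.82, 2.16], [0.22, 2.67], [-1.22, 4.37], [0.12, 2.79], [-3.08, 3.08]. Speed limits (rad/s): [1.89, 1.89, 2.57, 3.01, 3.01, 3.01].

INTERFACE

Orientations are given as [roll, pitch, yaw] about the fixed x, y, z axes, in that order (R = Rz(yaw) Ry(pitch) Rx(roll)).
In Python, from cell import manip gives the robot as it stands. The module is installed in compiled form; this text tells all that it offers. Calls block until the motion is done:
- manip.goto(position, orientation): joint-space move of the TCP to a pose.
- manip.servo_line(position, frame=None, rate=150, stop_force=None): straight line of the TCP; frame=None keeps the orientation; rate is the mean speed in mm/s. With stop_force (N) it stops when the force on the tool has changed by that much, and returns True; else False.
- manip.set_joints(angles): joint-space move.
- manip.move_gripper(opening, effort=None): opening from 0.0 (shut) to 1.0 (fully open); effort is the grip in N (None keeps the last); returns when the fingers have stopped.
- manip.hold(seconds).
- manip.solve_ik(position, orientation): joint angles nearest the present ones, or None.
- manip.get_obs(): the state.
- manip.grab_frame(name): name is "scene" or "top" or "wrist"; returns a dict with "frame" (400x640x3 uint8, blue, green, red), "z_map" (400x640 float32, mm along the optical axis (not along the pixel's ray), 0 where there is no reading), "mtx" (3x3 intrinsics, pixels), "dist_coeffs" ([k1, k2, p1, p2, k3] as OpenCV has them; the pictures are not rectified), "world_from_camera" (4x4, takes a point from camera to world coordinates). Camera axes: x right, y down, z forward; pixel columns grow to the right and rows downward; lengths in mm; the calibration is good to about 2 mm. A picture is of the moment at which its call begins.
A pose or a line that the arm cannot do raises manip.Unreachable and nothing moves.
- manip.close_job(): hands the job in; it is judged then, once.
The state is a dict: "clock": time; "joint_pos": joint angles; "qvel": joint speeds; "joint_torque": joint torques, N m; "eef_pos": TCP position; "ee_rot": TCP orientation; "contact_force": force on the tool from outside, world axes, zero at the start; "torque": the same for the moment, N m; "grip_width": opening from 0.0 (shut) to 1.0 (fully open); "gripper_force": force on a finger pad.
Only numpy, scipy, OpenCV 4.12 (cv2) and the standard library are available. Lean on these libraries where they do the work, as an engineer would, in place of code of your own. Each camera call takes 0.05 s, during which the arm holds its last target. There are 200 camera calls.

## Working session

There is one attempt and no reset: what is moved stays moved. The work goes in short steps, each a Python script; the robot and the scene stay as the last script left them, time stands still between calls to the robot, and variables do not carry over. Pictures are saved under pics/ and viewed, at most 10 in all, crops included, and the job is handed in when it is done.

```bash
mkdir -p pics; python3 - <<'E'
from cell import manip
import cv2,numpy as np
for n in ("top","scene"):
    f=manip.grab_frame(n); cv2.imwrite(f"pics/{n}0.png",f["frame"]); np.savez(f"{n}0.npz",**f)
    print(n,f["mtx"].round(1).tolist(),f["dist_coeffs"],f["world_from_camera"].round(3).tolist(),(f["z_map"]>0).mean())
o=manip.get_obs();print(o)
E
```

```text
top [[466.6, 0.0, 320.4], [0.0, 466.6, 197.3], [0.0, 0.0, 1.0]] [0.00680051 0.         0.         0.         0.        ] [[-0.227, -0.92, 0.319, 206.624], [-0.974, 0.217, -0.066, 146.894], [-0.009, -0.326, -0.945, 1212.732], [0.0, 0.0, 0.0, 1.0]] 0.99603125
scene [[369.6, 0.0, 319.4], [0.0, 369.6, 201.8], [0.0, 0.0, 1.0]] [-0.04249692  0.          0.          0.          0.        ] [[0.853, -0.259, 0.453, 207.35], [-0.521, -0.406, 0.751, -575.921], [-0.01, -0.877, -0.481, 480.211], [0.0, 0.0, 0.0, 1.0]] 0.99628125
{'clock': 0.1, 'joint_pos': array([ 1.04652550e+00,  4.94093679e-01,  1.34601617e+00,  4.64321834e-05,
        1.30251654e+00, -9.55198312e-02]), 'qvel': array([-0.00186598, -0.00044488, -0.00131274, -0.00218194, -0.0019208 ,
        0.00031669]), 'joint_torque': array([ 3.15242920e-03, -8.80237269e+01, -3.82547951e+01,  7.09855556e-02,
        4.79649834e-02, -8.28297652e-05]), 'eef_pos': array([259.66932466, 568.1562144 , 213.43287285]), 'ee_rot': array([-3.14056790e+00, -1.43146319e-04,  2.71282926e+00]), 'contact_force': array([-0.60221747,  0.13748424, -0.8015557 ]), 'torque': array([0.02898523, 0.02432681, 0.01634526]), 'gripper_force': 0.0, 'grip_width': 1.0031805311640019}
```

View pics/top0.png

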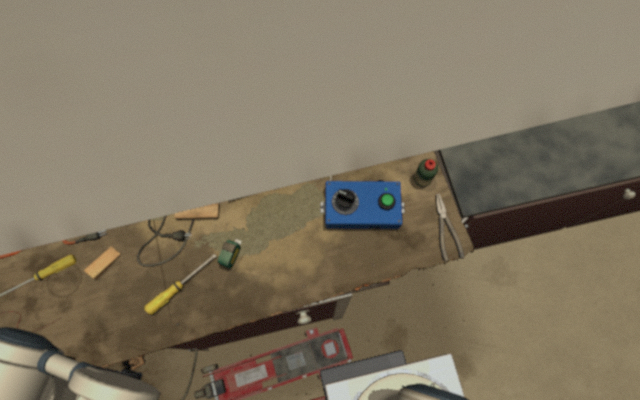

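View pics/scene0.png

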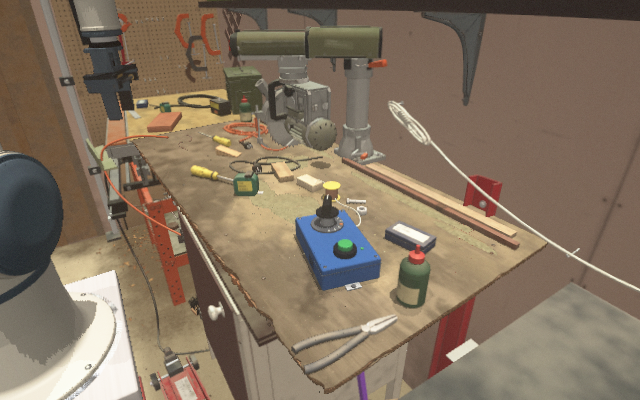

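The top view shows the box centred near (363,204), with the knob at (345,200), the button at (387,201), the oil can at (427,170) and the tape measure at (229,253). The scene view shows the bit case behind the box at (410,236) and an overhanging shelf along the top, so I'll check its height.

```bash
cat > h.py <<'E'
import cv2,numpy as np
def pts(f):
    v,u=np.mgrid[0:400,0:640]; uv=np.stack([u,v],-1).reshape(-1,1,2).astype(float)
    n=cv2.undistortPoints(uv,f["mtx"],f["dist_coeffs"]).reshape(400,640,2)
    z=f["z_map"][...,None]; T=f["world_from_camera"]
    return np.concatenate([n*z,z],-1)@T[:3,:3].T+T[:3,3]
def ray(f,px,h):
    n=cv2.undistortPoints(np.array(px,float).reshape(-1,1,2),f["mtx"],f["dist_coeffs"]).reshape(-1,2)
    T=f["world_from_camera"]; d=np.c_[n,np.ones(len(n))]@T[:3,:3].T
    return T[:3,3]+d*((h-T[2,3])/d[:,2])[:,None]
def blobs(f,lo,hi,amin=30):
    m=cv2.inRange(cv2.cvtColor(f["frame"],cv2.COLOR_BGR2HSV),lo,hi)
    c=cv2.findContours(m,cv2.RETR_EXTERNAL,cv2.CHAIN_APPROX_NONE)[0]
    return sorted([x for x in c if cv2.contourArea(x)>amin],key=cv2.contourArea,reverse=True)
E
python3 - <<'E'
from h import *
f=np.load("top0.npz"); P=pts(f)
for n in((50,300),(100,480),(150,360),(180,420),(20,360),(205,290)): print(n,P[n].round())
for nm,lo,hi,h in(("blue",(100,120,60),(125,255,255),50),("green",(50,120,50),(80,255,255),68)):
    for c in blobs(f,lo,hi)[:3]:
        (x,y),r=cv2.minEnclosingCircle(c); print(nm,cv2.contourArea(c),x,y,r,ray(f,[[x,y]],h).round())
        m=np.zeros((400,640),np.uint8);cv2.drawContours(m,[c],-1,1,-1);m=m>0
        q=P[m]; print(np.median(q,0).round(1))
        if nm=="blue":
            t=m&(abs(P[...,2]-50)<6); r=cv2.minAreaRect(P[t][:,:2].astype(np.float32));print("rect",r)
k=P[185:215,330:362].reshape(-1,3);print("knob top",np.median(k[k[:,2]>100],0),(k[:,2]>100).sum(),k[:,2].max())
b=P[192:210,378:396].reshape(-1,3);print("btn",np.median(b[b[:,2]>64],0))
g=np.load("scene0.npz");Q=pts(g)
for n in((5,300),(5,450),(60,470),(8,600),(300,600)):print(n,Q[n].round())
E
```

```text
(50, 300) [ 258.  139. 1143.]
(100, 480) [ 246.  107. 1133.]
(150, 360) [ 243.  131. 1129.]
(180, 420) [ 587. -204.   46.]
(20, 360) [ 260.  128. 1145.]
(205, 290) [614. 149.  -2.]
blue 3074.5 363.0 203.5 42.299625396728516 [[557. -39.  50.]]
[554.5 -38.1  50.8]
rect ((559.5247192382812, -39.88573455810547), (195.19805908203125, 118.04045867919922), 76.65980529785156)
green 95.0 386.9237365722656 199.58474731445312 6.090536594390869 [[547. -99.  68.]]
[546.5 -97.4  71.3]
knob top [570.41470422   7.97206918 110.75230845] 125 1212.7320676288668
btn [544.0536367  -96.66119036  70.54551608]
(5, 300) [779. 466. 472.]
(5, 450) [777. -80. 474.]
(60, 470) [1004.   33.  353.]
(8, 600) [ 776. -325.  475.]
(300, 600) [1006. -399.  -75.]
```

```bash
python3 - <<'E'
from cell import manip
from h import *
yaw=np.deg2rad(-13.3)
for y in (yaw,yaw+np.pi,yaw+np.pi/2,yaw-np.pi/2):
    q=manip.solve_ik([559,-40,300],[np.pi,0,y]); print(round(y,2),q)
# knob sweep feasibility
for k in range(6):
    p=np.deg2rad(76.7-24*k)  # pointer dir; tool x along the bar
    for a in (p,p+np.pi):
        q=manip.solve_ik([569,7,90],[np.pi,0,a]); print(k,None if q is None else np.round(q,2))
manip.goto([545,-40,320],[np.pi,0,yaw])
f=manip.grab_frame("wrist"); cv2.imwrite("pics/w1.png",f["frame"]); np.savez("w1.npz",**f)
print(f["mtx"].round(1).tolist(),f["world_from_camera"].round(3).tolist(),manip.get_obs()["clock"],manip.get_obs()["contact_force"])
E
```

```text
-0.23 [-1.77983125e-01  3.28188190e-01  1.37848973e+00 -4.44089210e-16
  1.43491474e+00  1.62494199e+00]
2.91 [-0.17798313  0.32818819  1.37848973  0.          1.43491474 -1.51665066]
1.34 [-1.77983125e-01  3.28188190e-01  1.37848973e+00 -4.44089210e-16
  1.43491474e+00  5.41456654e-02]
-1.8 None
0 [-0.09  0.57  1.62 -0.    0.96  0.14]
0 [-0.09  0.57  1.62 -0.    0.96 -3.  ]
1 [-0.09  0.57  1.62 -0.    0.96  0.56]
1 [-0.09  0.57  1.62  0.    0.96 -2.58]
2 [-0.09  0.57  1.62 -0.    0.96  0.98]
2 [-0.09  0.57  1.62  0.    0.96 -2.16]
3 [-0.09  0.57  1.62 -0.    0.96  1.4 ]
3 [-0.09  0.57  1.62  0.    0.96 -1.75]
4 [-0.09  0.57  1.62 -0.    0.96  1.82]
4 [-0.09  0.57  1.62  0.    0.96 -1.33]
5 [-0.09  0.57  1.62 -0.    0.96  2.23]
5 [-0.09  0.57  1.62  0.    0.96 -0.91]
[[299.3, 0.0, 322.3], [0.0, 299.3, 199.2], [0.0, 0.0, 1.0]] [[-0.229, -0.94, -0.252, 617.155], [-0.973, 0.221, 0.059, -55.162], [0.0, 0.259, -0.966, 490.732], [0.0, 0.0, 0.0, 1.0]] 2.5667 [0.94738909 0.97455132 0.27009552]
```

View pics/w1.png

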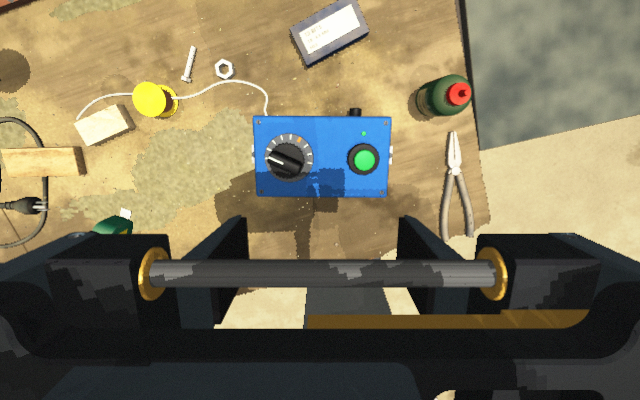

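The wrist view shows the knob at about (288,158). Its pointer points left and slightly up, so it could be click 1. The orange mark is near (299,138), the button at (364,159). Next I measure and zoom.

```bash
python3 - <<'E'
from h import *
f=np.load("w1.npz"); P=pts(f)
c=blobs(f,(50,150,80),(75,255,255),100)
for x in c[:3]:
    (u,v),r=cv2.minEnclosingCircle(x)
    if v<200: print("green",u,v,r,ray(f,[[u,v]],68).round(1))
c=blobs(f,(100,120,40),(125,255,255),1000)[0]
m=np.zeros((400,640),np.uint8);cv2.drawContours(m,[c],-1,1,-1)
t=(m>0)&(abs(P[...,2]-50)<3); print("rect",cv2.minAreaRect(P[t][:,:2].astype(np.float32)))
print("rayrect",cv2.minAreaRect(ray(f,cv2.convexHull(c).reshape(-1,2),50)[:,:2].astype(np.float32)))
R=P[125:190,255:320]; z=R[...,2]; 
for lo,hi in((52,57),(78,88),(105,118)):
    s=R[(z>lo)&(z<hi)]; print(lo,len(s),s.mean(0).round(1),cv2.minAreaRect(s[:,:2].astype(np.float32)),cv2.minEnclosingCircle(s[:,:2].astype(np.float32)))
    if lo==105: 
        vx=cv2.fitLine(s[:,:2].astype(np.float32),cv2.DIST_L2,0,.01,.01).ravel();print(np.rad2deg(np.arctan2(vx[1],vx[0])),vx)
cv2.imwrite("pics/w1c.png",cv2.resize(f["frame"][110:205,240:400],None,fx=5,fy=5,interpolation=cv2.INTER_CUBIC))
E
```

```text
green 363.736572265625 159.72579956054688 10.619327545166016 [[549.5 -99.6  68. ]]
rect ((563.9785766601562, -41.36565399169922), (198.09364318847656, 118.27032470703125), 76.15182495117188)
rayrect ((564.042724609375, -41.42407989501953), (197.33843994140625, 118.57845306396484), 76.3408203125)
52 908 [ 5.79e+02 -4.00e-01  5.41e+01] ((574.5274658203125, 6.646614074707031), (88.7236328125, 89.06527709960938), 76.55937194824219) ((576.8883666992188, 5.155242919921875), 57.65386962890625)
78 520 [577.1   2.4  84.2] ((574.3300170898438, 3.4540233612060547), (45.36396026611328, 48.77778625488281), 67.13197326660156) ((574.6102294921875, 4.8263397216796875), 24.780961990356445)
105 430 [575.3   4.3 111.5] ((574.7459716796875, 5.002449035644531), (44.0842170715332, 16.251998901367188), 52.28976058959961) ((575.185302734375, 4.89935302734375), 22.29096221923828)
52.451057 [  0.6094389    0.79283303 575.3312       4.347945  ]
```

View pics/w1c.png

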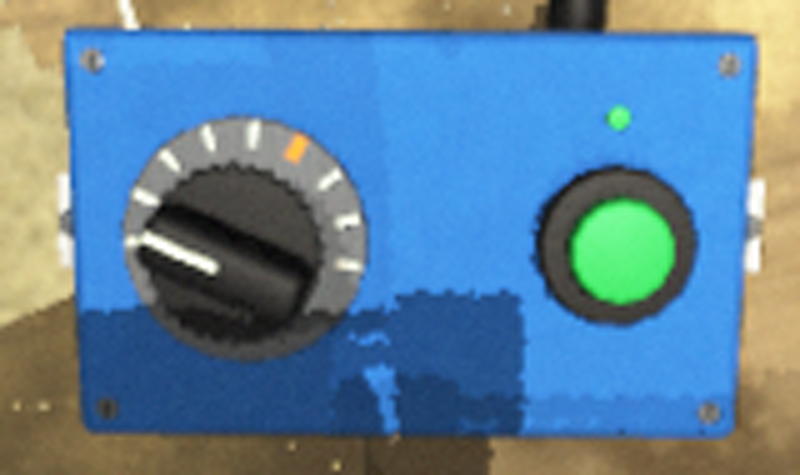

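The zoom shows the white pointer at upper left, just on the second tick. The bar angle of 52.3° against the box's +y at 76.3° gives 24°, so it is at click 1. The knob axis is at about (574.7, 5.0), and the button centre agrees with it to within 0.5 mm. Now grasping the knob.

```bash
python3 - <<'E'
from cell import manip
import numpy as np
y=np.deg2rad(52.3)
def s(t):
    o=manip.get_obs();print(t,round(o["clock"],2),o["eef_pos"].round(2),o["ee_rot"].round(4),"F",o["contact_force"].round(2),"M",o["torque"].round(3),round(o["grip_width"]*91,1),o["gripper_force"])
manip.goto([574.7,5,160],[np.pi,0,y]); manip.move_gripper(0.5,10); 
hit=manip.servo_line([574.7,5,89],rate=60,stop_force=4); print(hit); manip.hold(.3); s("down")
manip.move_gripper(0.0,8); manip.hold(.3); s("grip8")
E
```

```text
False
down 6.05 [574.76   5.01  89.15] [ 3.1414e+00 -1.0000e-04  9.1290e-01] F [ 0.49  0.39 -0.79] M [-0.095  0.13  -0.042] 45.5 0.0
grip8 6.91 [574.62   5.04  88.99] [-3.1414  0.      0.9128] F [-0.96  1.18  0.62] M [0.077 0.288 0.024] 15.7 7.997262552380562
```

```bash
python3 - <<'E'
from cell import manip
import numpy as np
def F(n=8):
    a=[]
    for _ in range(n): manip.hold(.02); a.append(manip.get_obs()["contact_force"])
    return np.mean(a,0)
b=F(15); print("bias",b)
manip.move_gripper(0.0,40); g=F(); print("grip40",g,manip.get_obs()["grip_width"]*91)
z=89; log=[]
while z>65:
    f=F(5)[2]-b[2]; log.append((z,round(f,1),round(manip.get_obs()["eef_pos"][2],2)))
    if f>13.3: break
    z-=1.0 if f<6 else 0.4
    manip.servo_line([574.7,5,z],rate=20)
print(log); f=F(15)-b; o=manip.get_obs(); print(f,o["eef_pos"],o["clock"],o["torque"],o["grip_width"]*91)
E
```

```text
bias [-0.87667013  0.88296609  0.61075476]
grip40 [-1.34218256  1.54664839  1.09080948] 15.739162298395037
[(89, np.float64(0.3), np.float64(88.96)), (88.0, np.float64(2.7), np.float64(88.02)), (87.0, np.float64(3.0), np.float64(86.98)), (86.0, np.float64(3.0), np.float64(85.97)), (85.0, np.float64(3.0), np.float64(84.98)), (84.0, np.float64(6.5), np.float64(84.12)), (83.6, np.float64(6.8), np.float64(83.76)), (83.19999999999999, np.float64(6.7), np.float64(83.38)), (82.79999999999998, np.float64(7.3), np.float64(82.98)), (82.39999999999998, np.float64(7.5), np.float64(82.57)), (81.99999999999997, np.float64(7.1), np.float64(82.18)), (81.59999999999997, np.float64(7.9), np.float64(81.79)), (81.19999999999996, np.float64(7.5), np.float64(81.42)), (80.79999999999995, np.float64(8.6), np.float64(81.01)), (80.39999999999995, np.float64(8.6), np.float64(80.62)), (79.99999999999994, np.float64(8.6), np.float64(80.23)), (79.59999999999994, np.float64(8.5), np.float64(79.87)), (79.19999999999993, np.float64(9.2), np.float64(79.47)), (78.79999999999993, np.float64(9.4), np.float64(79.06)), (78.39999999999992, np.float64(11.3), np.float64(78.8)), (77.99999999999991, np.float64(15.5), np.float64(78.61))]
[-5.33247734  1.30680358 15.48712775] [574.70392825   5.0239641   78.60752849] 14.5083 [ 0.36171887  1.3693328  -0.0061404 ] 15.652448471696617
```

```bash
cat > turn.py <<'E'
from cell import manip
import numpy as np
b=np.array([-.88,.88,.3])
def F(n=6):
    a=[]
    for _ in range(n): manip.hold(.02); o=manip.get_obs(); a.append(np.r_[o["contact_force"]-b,o["torque"]])
    return np.mean(a,0)
def turn(z,y0,y1,step=4):
    for d in np.arange(y0-step,y1-.01,-step):
        f=F()
        if f[2]>16.5 or f[2]<13: z-=np.clip((14.7-f[2])/12,-.25,.25)
        if f[2]>18.5 or np.hypot(f[0],f[1])>20: print("STOP",d,f);break
        manip.servo_line([574.7,5,z],[np.pi,0,np.deg2rad(d)],rate=20)
        print(round(d,1),round(z,2),F(4).round(2),np.rad2deg(manip.get_obs()["ee_rot"][2]).round(2))
    return z
E
python3 - <<'E'
from turn import *
z=78.1
manip.servo_line([574.7,5,z],rate=10); print(F(12).round(2))
z=turn(z,52.3,28.3); print(z,F(10).round(2),manip.get_obs()["clock"])
E
```

```text
[-5.070e+00  1.210e+00  1.499e+01  3.500e-01  1.320e+00 -1.000e-02]
48.3 78.1 [-5.16  0.09 14.62  0.47  1.25  0.38] 48.31
44.3 78.1 [-4.64  0.37 15.17  0.28  1.32  0.07] 44.3
40.3 78.1 [-4.610e+00  5.500e-01  1.474e+01  8.000e-02  1.300e+00  1.000e-02] 40.3
36.3 78.1 [-4.49  0.   14.5   0.28  1.28 -0.02] 36.29
32.3 78.1 [-4.33  0.72 14.09 -0.13  1.26 -0.5 ] 32.27
28.3 78.1 [-3.830e+00 -6.400e-01  1.417e+01  2.500e-01  1.110e+00 -1.000e-02] 28.29
78.1 [-4.5  -0.14 14.04  0.24  1.14 -0.  ] 17.625
```

The torque rises, drops and returns to zero at the detent, so that is one clean click and it stands at 2. Three to go.

```bash
python3 - <<'E'
from turn import *
z=turn(78.1,28.3,-43.7); print(z,F(10).round(2),manip.get_obs()["clock"])
E
```

```text
24.3 78.1 [-4.49 -1.78 13.66  0.1   1.2   0.39] 24.32
20.3 78.1 [-4.11 -0.74 14.2  -0.09  1.19  0.03] 20.3
16.3 78.1 [-3.970e+00 -1.060e+00  1.341e+01 -2.100e-01  1.200e+00 -1.000e-02] 16.3
12.3 78.1 [-4.08 -2.   13.7  -0.26  1.18 -0.07] 12.3
8.3 78.1 [-3.92 -1.3  13.4  -0.47  1.25 -0.48] 8.28
4.3 78.1 [-3.890e+00 -2.890e+00  1.347e+01 -3.400e-01  1.140e+00 -1.000e-02] 4.3
0.3 78.1 [-4.35 -3.88 13.89 -0.4   1.19  0.39] 0.32
-3.7 78.1 [-3.95 -3.62 13.73 -0.51  1.24  0.04] -3.69
-7.7 78.1 [-4.280e+00 -3.850e+00  1.355e+01 -7.800e-01  1.260e+00  1.000e-02] -7.69
-11.7 78.1 [-4.42 -4.23 13.46 -0.65  1.25 -0.07] -11.7
-15.7 78.1 [-4.04 -4.43 13.6  -1.03  1.35 -0.36] -15.71
-19.7 78.1 [-4.170e+00 -5.060e+00  1.428e+01 -8.500e-01  1.310e+00 -1.000e-02] -19.7
-23.7 78.1 [-5.03 -6.47 14.06 -0.8   1.3   0.36] -23.68
-27.7 78.1 [-4.64 -5.95 13.91 -0.85  1.3   0.18] -27.69
-31.7 78.1 [-4.580e+00 -6.660e+00  1.384e+01 -1.270e+00  1.440e+00  1.000e-02] -31.69
-35.7 78.1 [-4.84 -6.56 13.78 -1.1   1.41 -0.06] -35.7
-39.7 78.1 [-4.51 -6.6  14.28 -1.18  1.44 -0.17] -39.7
-43.7 78.1 [-5.18 -7.35 14.66 -1.2   1.47 -0.02] -43.69
78.1 [-5.140e+00 -7.470e+00  1.449e+01 -1.230e+00  1.480e+00 -1.000e-02] 25.2917
```

```bash
python3 - <<'E'
from turn import *
from h import *
manip.servo_line([574.7,5,88.6],rate=20); print(F(8).round(2))
manip.move_gripper(0.5,10); manip.hold(.2); print(F(4).round(2))
manip.servo_line([574.7,5,170],rate=120)
manip.goto([545,-40,320],[np.pi,0,np.deg2rad(-13.5)]); manip.move_gripper(0.0)
f=manip.grab_frame("wrist"); P=pts(f)
R=P[125:190,255:320]; z=R[...,2]; s=R[(z>105)&(z<118)]
print(s.mean(0),cv2.minAreaRect(s[:,:2].astype(np.float32)))
cv2.imwrite("pics/w2c.png",cv2.resize(f["frame"][110:205,240:400],None,fx=5,fy=5,interpolation=cv2.INTER_CUBIC))
print(manip.get_obs()["clock"],manip.get_obs()["grip_width"])
E
```

```text
[-1.87 -6.97  2.84 -1.25  0.83  0.02]
[ 0.96 -0.71 -0.26  0.02  0.18  0.01]
[575.29963223   4.21367136 111.50563095] ((574.7673950195312, 4.924524307250977), (15.978883743286133, 43.93368148803711), 46.31605911254883)
29.35 0.003616993394679486
```

View pics/w2c.png

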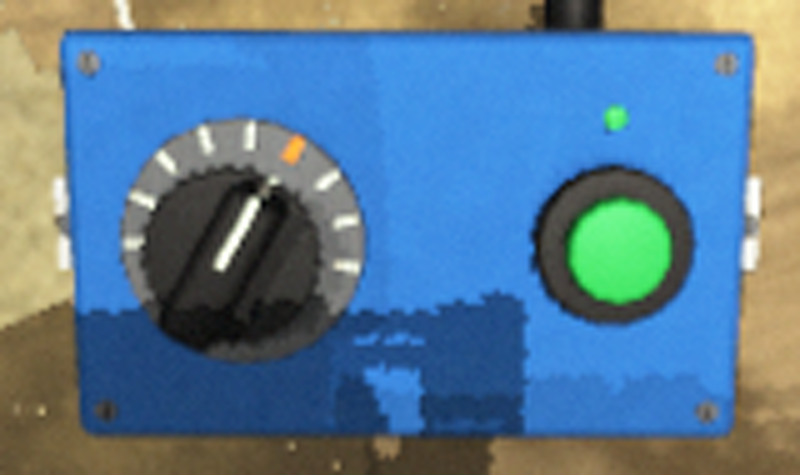

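The pointer now stands at the orange mark, with the bar at −43.7° as expected, and the knob is up at its original height of 111.5 mm. Next is the button.

```bash
python3 - <<'E'
from turn import *
x,y=549.3,-99.7
manip.goto([x,y,110],[np.pi,0,np.deg2rad(-13.5)]); manip.servo_line([x,y,73],rate=60,stop_force=8)
b0=F(8); z=70.; L=[]
while z>58:
    manip.servo_line([x,y,z],rate=25); f=F(4)-b0; L.append((z,round(f[2],1),round(manip.get_obs()["eef_pos"][2],2)))
    if f[2]>13: break
    z-=.7
print(b0.round(1),L); manip.hold(.3)
manip.servo_line([x,y,110],rate=60); manip.servo_line([x-4,y,200],rate=120)
manip.goto([545,-40,320],[np.pi,0,np.deg2rad(-13.5)]);manip.hold(.3)
from h import *
f=manip.grab_frame("wrist"); P=pts(f)
R=P[125:190,255:320]; s=R[(R[...,2]>105)&(R[...,2]<118)]; print(s.mean(0),cv2.minAreaRect(s[:,:2].astype(np.float32)))
B=P[156:163,360:368].reshape(-1,3);print("btn",np.median(B,0))
cv2.imwrite("pics/w3.png",f["frame"]); print(manip.get_obs()["clock"])
E
```

```text
[ 0.8 -0.9 -0.4 -0.   0.2  0. ] [(70.0, np.float64(2.6), np.float64(70.16)), (69.3, np.float64(2.8), np.float64(69.4)), (68.6, np.float64(3.0), np.float64(68.66)), (67.89999999999999, np.float64(4.1), np.float64(67.91)), (67.19999999999999, np.float64(4.5), np.float64(67.22)), (66.49999999999999, np.float64(4.3), np.float64(66.5)), (65.79999999999998, np.float64(11.5), np.float64(66.14)), (65.09999999999998, np.float64(22.6), np.float64(65.96))]
[575.32829705   4.20343379 111.54422473] ((574.7147827148438, 4.916114807128906), (15.964941024780273, 43.86970520019531), 46.2745475769043)
btn [550.40261127 -99.80121044  72.53135348]
36.725
```

View pics/w3.png

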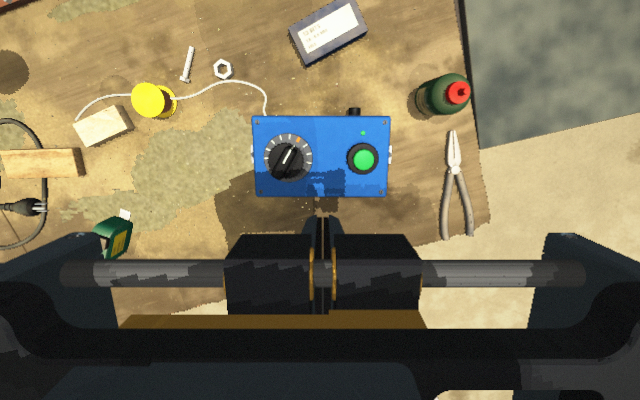

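The knob is still on the mark. The button met a hard stop at z≈66, so I'll check that this was the button's own bottom and not the collar.

```bash
python3 - <<'E'
from cell import manip
from h import *
f=manip.grab_frame("wrist"); P=pts(f).reshape(-1,3)
r=np.hypot(P[:,0]-549.3,P[:,1]+99.7)
for a,b in((0,4),(4,8),(8,12),(12,15),(16,18),(18,20),(20,22),(25,30)):
    s=P[(r>=a)&(r<b)]; print(a,b,len(s),np.percentile(s[:,2],[10,50,90]).round(1))
E
```

```text
0 4 593 [437.7 440.5 441.2]
4 8 1646 [435.3 440.6 441.2]
8 12 3931 [430.7 437.7 440.9]
12 15 2960 [413.8 434.5 440.8]
16 18 3063 [405.  415.5 440. ]
18 20 2205 [402.  431.2 440.4]
20 22 2023 [400.3 421.3 440.4]
25 30 3700 [ 51.6 421.2 440.6]
```

```bash
python3 - <<'E'
from cell import manip
from h import *
f=manip.grab_frame("wrist"); P=pts(f)[:200].reshape(-1,3); P=P[P[:,2]<150]
r=np.hypot(P[:,0]-549.3,P[:,1]+99.7)
for a,b in((0,4),(4,8),(8,12),(12,15),(15,17),(17,19),(19,21),(21,23),(25,30)):
    s=P[(r>=a)&(r<b)]; print(a,b,len(s),np.percentile(s[:,2],[10,50,90]).round(1))
E
```

```text
0 4 26 [71.4 72.  73.3]
4 8 79 [71.4 72.4 73.4]
8 12 128 [71.3 72.4 73.3]
12 15 133 [65.  71.3 72.8]
15 17 79 [61.3 62.4 63.2]
17 19 105 [61.4 62.3 63.3]
19 21 123 [61.4 62.3 63.1]
21 23 154 [50.8 61.3 62.9]
25 30 391 [49.2 50.3 51.4]
```

The button top is at 72 mm and the collar at 62 mm, so the stop at 66 mm was the button's own bottom after its full 6 mm of travel. It has sprung back up.

```bash
python3 -c "
from cell import manip
print(manip.close_job())"
```

```text
the job is handed in; nothing more can be done
None
```

The timer knob stands at the fifth click on the orange mark, up and locked; the start button was pressed fully down (6 mm) and released, the oil can, tape measure and bit case were not touched, and the job is handed in at about 37 s.

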